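# Balance the camera boom and start the scan

## Task

Pick up the counterweight by its orange grip and press the gate of its snap hook against the steel eye at the tail of the camera boom until the hook snaps on, then let it hang there freely with the gate shut. Then flip up the red guard on the scan controller until it stays up by itself, and press the green start button under it right down. Do not bump the camera, and leave the sample dish and the other loose things on the bench where they are.

Things in the scene. Friction and masses are not known exactly. Their poses are not given: they have to be found in the camera images.
- counterweight: Boom counterweight (0.5 to 0.9 kg), loose, upright on the bench. Origin: centre of underside; z up; x = front of its hook (gate side). Steel disc 56 mm dia., z 0 to 36 mm; above it a snap hook of dark 10 mm bar in the x-z plane: foot z 53, back at x -20, half-round crown (inner top z 105, outer top z 115), nose at x +20 ending at z 85; 29 mm clear inside from back to gate. Orange grip on top.
- hook_grip (a point): Middle of the orange grip that stands on the hook's crown, 130 mm above the weight's underside; axes of the counterweight. 26 (x) by 12 (y) by 34 mm high (z 113 to 147). Taken from above, fingers closing along y; keep finger tips above z 115 so that they clear the eye's bar.
- hook_mouth (a point): Point on the gate where the eye's bar should go in: x 18, z 74 mm on the counterweight; a bar at z 66 to 79 passes under the nose. The hook moves towards its +x: bar meets the gate's front face, the gate yields. With the bar 2 to 8 mm in front of the hook's axis, lower the hook: the bar rises past the gate's tip (z over 92) and the gate springs shut beneath it.
- hook_crown (a point): Where the centre of an 8 mm bar lies when the hook hangs on it: x 0, z 101 mm on the counterweight.
- gate (a joint): Sprung brass gate of the hook, 7 mm dia., pivot at x 18, z 54 mm of the counterweight, reaching up 33 mm to behind the nose. 0 = shut, grows as it swings inward (towards the hook's back), stop at 1.0 rad; spring 0.035 N m shut to 0.085 N m open, some 2 to 4 N near its tip.
- camera_stand: Copy stand, fixed, place and yaw vary. Origin: foot of the column on the bench; z up; x = along the boom to the camera. Black baseboard x -60 to 210, y +-120, 15 mm thick; column 30 mm dia. to z 336, clamp 56 by 50 mm; level boom tube 22 mm dia. at z 230, x -140 to 85; at its tail the eye, x -144 to -204.
- eye (a point): Middle of the end bar of the steel eye at the boom's tail, 230 mm above the bench. Axes of camera_stand: +x from the bar along the boom to the column; the hook faces +x and is pressed on in +x. Flat level loop of 8 mm rod: end bar along y (straight for 40 mm), legs 52 mm apart; clear hole 44 (y) by 44 (x) mm on the bar's +x side. Nothing is above or below it.
- camera: Grey camera under the boom's far end, 64 by 64 mm, lens down at the dish, 122 to 254 mm above the bench. Its middle is at x 115 mm of this frame, whose origin is on the column's axis, 148 mm above the bench, axes of camera_stand. Fixed; not to be bumped.
- guard (a joint): Red see-through guard over the start button, hinged along its rear edge. 0 = shut, grows as its front rises, stop at 1.85 rad. 35 g; let go, it falls shut from below about 1.3 rad, and from above about 1.5 rad it falls open and stays.
- guard_hinge (a point): On the guard's hinge axis (along y), middle; axes of the controller: from here -x to the button and the guard's front, z up. 78 mm above the bench, 16 mm above the controller's top, 32 mm behind the button's centre.
- guard_grip (a point): Middle between the two round black grip bosses (14 mm dia., 3 mm proud, 50 mm over both, along y) on the guard's side walls: 46 mm in front of and 4 mm above the hinge axis when shut; turns with the guard. Guard 60 (x) by 44 (y) mm, 3 to 32 mm above the controller's top. Pinched lightly across the bosses from above it pivots between the fingers.
- start_button (a joint): Green spring push button, 0 = up, 0.006 m = right down (5 N). Returns when let go.
- start_button_top (a point): Centre of the green button's top, 22 mm dia., 80 mm above the bench when up; pressed straight down. Its black collar, 38 mm dia., is 6 mm lower.
- controller: Scan controller, fixed grey box 140 (x) by 150 (y) by 62 mm high; place and yaw vary. Origin under its centre, front to -x. Guarded start button at x 8, y 25; red mushroom emergency stop, 92 mm high, at x 25, y -50.
- sample_dish: Terracotta dish of samples, 140 mm dia., on the stand's baseboard under the camera; leave alone.
- screwdriver: Screwdriver with yellow handle lying on the bench; leave alone.
- spare_lens: Black lens, 52 mm dia., 44 mm high; leave alone.
- spare_weight: Plain steel disc weight without a hook, 52 mm dia., 26 mm high; leave alone.
- extension_tube: Black ring, 42 mm dia., 12 mm high; leave alone.
- pen: Black pen, 140 mm long; leave alone.
- wrench: Steel wrench lying on the bench; leave alone.
Mind the look-alikes: they are no part of the job. There is more than one size of the counterweight; the job needs the larger.

How it is judged:
By the outcome, as a careful person would: the job done as asked, in the order asked, and still so for the second after the job is handed in, with the robot touching nothing.
It also fails if it takes over 64 s, if anything falls off the work surface, if the arm or the gripper's body presses on something with over 40 N, if the wrist force passes 120 N, or if a joint passes its speed limit or range.

## Robot

A 7-joint arm with a two-finger parallel gripper is mounted at the origin on the work surface. World frame = base frame: x ahead of the robot, y to its left, z up, the work surface at z = 0. Lengths are in m, angles in rad, forces in N, time in s.
With the tool pointing down it reaches from about 0.4 to 0.875 m from the base axis. Payload 6.5 kg.
Tool frame: the origin (TCP) lies at the very end of the fingers, on their centre line; the grasp point (between the pads) lies r.grasp_offset behind it (r.grasp_offset is the distance from the TCP to the grasp point, in m); z points along the fingers, y is the line along which they close (so a half turn about z gives the same grasp; the last joint's range is limited). The gripper opens to 88 mm and grips with 3 to 60 N. Pads are 18 mm wide; open, the fingers measure 123 mm over their backs; the gripper's body (75 mm by 187 mm) begins 45 mm behind the grasp point.
Start: joints at [-1.306, 0.536, -0.004, 1.538, 0.003, 1.067, -0.071], TCP at [0.211, 0.615, 0.239] pointing down, gripper open.
Joint ranges: [-2.7, 2.7], [-0.37, 2.16], [-1.27, 1.26], [0.24, 2.4], [-1.31, 4.45], [0.19, 1.91], [-2.76, 2.76]. Speed limits (rad/s): [2.39, 2.39, 3.14, 3.14, 3.14, 3.14, 3.14].

## Interface

Orientations are given as a 3x3 rotation matrix whose columns are the frame's x, y, z axes.
In Python, from cell import r gives the robot as it stands. The module is installed in compiled form; this text tells all that it offers.
- The arm moves only by the tool arm_command, never from a script. Its argument "commands" is a list of rows, each a list of 7 numbers: the turn, a rotation vector about the tool's x, y, z in rad, then the shift along the tool's x, y, z in cm, then the finger opening in cm, from 0 to 8.81. In form: [[rx, ry, rz, tx, ty, tz, claw], ...]. A call has 1 to 12 rows; each row is the pose to reach, as a shift and turn from the pose commanded when the call began, along the tool's axes at that moment; what a row does not reach only later rows make up. A row lasts 1/10 s, in which the tool goes at most 50 mm and 8.59 degrees, less where a joint would pass 70% of its speed; a pose out of reach is approached as far as the arm can. A call with a gripper value outside its range is refused whole. The fingers move at their own pace and stop on an object; "grip_force" is the grip in N (left out, the last holds). Time passes only in rows, so rows that repeat a pose let the fingers close. It gives the time, the measured TCP pose, the force, the opening and the grip force at its end, in the units of the state.
- r.observe(): the state, without advancing time (a new reading comes with each control period).
- r.read_camera(name): name is "scene" or "top" or "wrist"; returns a dict with "color" (420x560x3 uint8, red, green, blue), "fx", "fy", "cx", "cy" (pixels), "rvec" (rotation vector, rad) and "tvec" (3), from world to camera coordinates, as OpenCV has them; the wrist camera has in their place "tool_from_camera" (4x4, takes a point from camera to tool coordinates, whose origin is the TCP and whose axes are the flange's). Camera axes: x right, y down, z forward; pixel columns grow to the right and rows downward; lengths in m; the calibration is good to about 2 mm. The wrist camera is an equidistant fisheye: a pixel r from the principal point sees the ray r / f radians off the axis. A picture is of the moment at which its call begins: read the wrist's pose just before it. There is no depth.
- r.sign_off(): hands the job in; it is judged then, once.
Trained networks look in the newest picture that a camera, given by its name, has taken for a name from the list of things; names that differ only in an ending like _2 or _b are one class to them, and where a whole thing is asked for, a point or a joint stands for the part that bears it (a point fixed in the world has none). Each returns a list of dicts, best first, with "conf" (0 to 1); they miss things now and then, are a little off and sometimes report something else, mostly with a low value. They report only what shows in the picture. A call takes as long as a camera call. They do not tell look-alikes from the thing itself.
- r.find_in(camera, name): "pixel" ([row, column] in pixels, amid what is visible of it).
- r.cut_out(camera, name): "mask" (420x560 bool, what is visible of it) and "pixel" ([row, column] in pixels, amid what is visible of it).
The state is a dict: "time": time; "q": joint angles; "joint_vel": joint speeds; "effort": joint torques, N m; "tcp_pos": TCP position; "tcp_rot": TCP orientation; "wrist_force": force on the tool from outside, world axes, zero at the start; "moment": the same for the moment, N m; "grip_width": finger opening in m; "grip_force": force on a finger pad.
Only numpy, scipy, OpenCV 4.12 (cv2) and the standard library are available. Lean on these libraries where they do the work, as an engineer would, in place of code of your own. Each camera call takes 0.05 s, during which the arm holds its last target. There are 200 camera calls.

## Working session

There is one attempt and no reset: what is moved stays moved. The work goes in short steps, Python scripts to look and compute and a tool call to move; the robot and the scene stay as the last step left them, time stands still between calls to the robot, and variables do not carry over. Pictures are saved under pics/ and viewed, at most 10 in all, crops included, and the job is handed in when it is done.

Besides the shell and the picture viewer there is one more tool, called after "Emit:" as name(argument=value, ...) on one line, values as JSON. arm_command: Moves the arm, as the interface text tells. Its arguments: {"type":"object","properties":{"commands":{"type":"array","items":{"type":"array","items":{"type":"number"}}},"grip_force":{"type":"number"}},"required":["commands"]}

```bash
mkdir -p pics
cat > h.py <<'E'
import numpy as np, cv2
from cell import r
def save(c,n):
    d=r.read_camera(c); cv2.imwrite(f'pics/{n}.png',d['color'][:,:,::-1]); return d
def ray(d,px,st=None):
    row,col=px
    if 'rvec' in d:
        R=cv2.Rodrigues(np.array(d['rvec'],float))[0]; t=np.array(d['tvec'],float).ravel()
        v=np.array([(col-d['cx'])/d['fx'],(row-d['cy'])/d['fy'],1]); return -R.T@t, R.T@v/np.linalg.norm(v)
    x=(col-d['cx'])/d['fx'];y=(row-d['cy'])/d['fy'];th=np.hypot(x,y)
    v=np.array([np.sin(th)*x/th,np.sin(th)*y/th,np.cos(th)]) if th>0 else np.array([0,0,1.])
    T=np.array(d['tool_from_camera']);R=np.array(st['tcp_rot']);p=np.array(st['tcp_pos'])
    return p+R@T[:3,3], R@T[:3,:3]@v
def atz(o,v,z): return o+v*(z-o[2])/v[2]
def proj(d,P,st=None):
    P=np.array(P,float)
    if 'rvec' in d:
        q=cv2.projectPoints(P.reshape(1,3),np.array(d['rvec'],float),np.array(d['tvec'],float),np.array([[d['fx'],0,d['cx']],[0,d['fy'],d['cy']],[0,0,1.]]),None)[0].ravel(); return q[::-1]
    T=np.array(d['tool_from_camera']);R=np.array(st['tcp_rot']);p=np.array(st['tcp_pos'])
    c=T[:3,:3].T@(R.T@(P-p)-T[:3,3]); th=np.arctan2(np.hypot(c[0],c[1]),c[2]);n=np.hypot(c[0],c[1])
    return np.array([d['cy']+d['fy']*th*c[1]/n, d['cx']+d['fx']*th*c[0]/n])
def tri(rays):
    A=np.zeros((3,3));b=np.zeros(3)
    for o,v in rays: M=np.eye(3)-np.outer(v,v);A+=M;b+=M@o
    p=np.linalg.solve(A,b); return p,[np.linalg.norm((np.eye(3)-np.outer(v,v))@(p-o)) for o,v in rays]
E
python3 - <<'E'
from h import *
np.set_printoptions(precision=4,suppress=True)
print(r.grasp_offset,r.observe()['tcp_rot'],r.observe()['wrist_force'])
for c in('scene','top'):
    d=save(c,c)
    o,_=ray(d,(200,200));print(c,'cam at',o,d['fx'])
    for n in ['counterweight','hook_grip','eye','camera_stand','camera','guard_grip','guard_hinge','start_button_top','controller','sample_dish']:
        for f in r.find_in(c,n): print(n,np.round(f['pixel'],1),round(f['conf'],2))
E
```

```text
0.0187 [[-0.9458  0.3247 -0.0004]
 [ 0.3247  0.9458 -0.0017]
 [-0.0002 -0.0017 -1.    ]] [ 0.2917 -0.4127  0.8333]
scene cam at [ 0.8417 -0.536   0.9995] 407.8207854505648
counterweight [274.6 220.8] 0.84
counterweight [241.8 239.4] 0.65
hook_grip [241.3 234.7] 0.58
hook_grip [275.3 216. ] 0.56
eye [177.7 357.6] 0.6
camera_stand [179.3 357.3] 0.86
camera [154.3 393.8] 0.78
camera [244.  300.5] 0.57
guard_hinge [340.4 189.8] 0.7
controller [341.8 190. ] 0.61
sample_dish [189.9 380.2] 0.87
top cam at [ 0.3815 -0.0057  1.0315] 387.30066997631036
counterweight [250.2 323.6] 0.86
counterweight [251.1 358. ] 0.74
hook_grip [250.  360.6] 0.72
hook_grip [249.8 319. ] 0.68
eye [162.1 207.7] 0.87
camera_stand [161.  204.6] 0.79
camera_stand [189.5 347.3] 0.38
camera [111.  180.6] 0.87
guard_grip [232.5 426.1] 0.81
guard_grip [188.6 349.2] 0.41
guard_hinge [239.6 430. ] 0.94
controller [241.3 431.7] 0.86
sample_dish [251.7 325.2] 0.7
sample_dish [141.8 189.2] 0.59
```

View pics/scene.png

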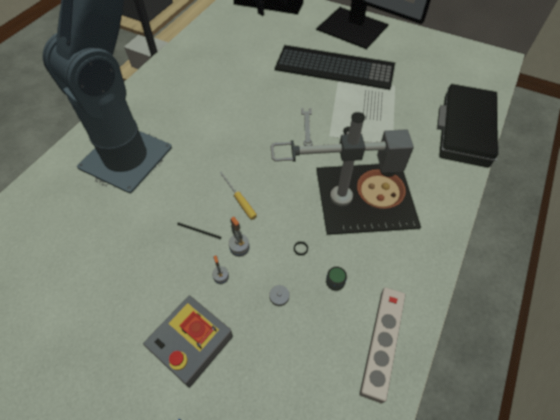

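View pics/top.png

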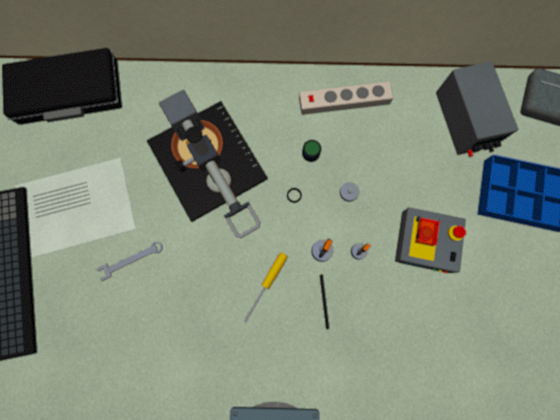

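Run:
```python
import cv2,numpy as np
t=cv2.imread('pics/top.png');s=cv2.imread('pics/scene.png')
def c(im,r0,c0,h,w):
    return cv2.resize(im[r0:r0+h,c0:c0+w],(400,300),interpolation=cv2.INTER_CUBIC)
# each: crop h x w = 60x80 (x5)
a=np.vstack([np.hstack([c(t,220,300,60,80),c(t,195,190,60,80)]),np.hstack([c(t,205,390,75,100),c(s,210,200,75,100)])])
cv2.imwrite('pics/comp.png',a)
```

```text
(no output)
```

View pics/comp.png

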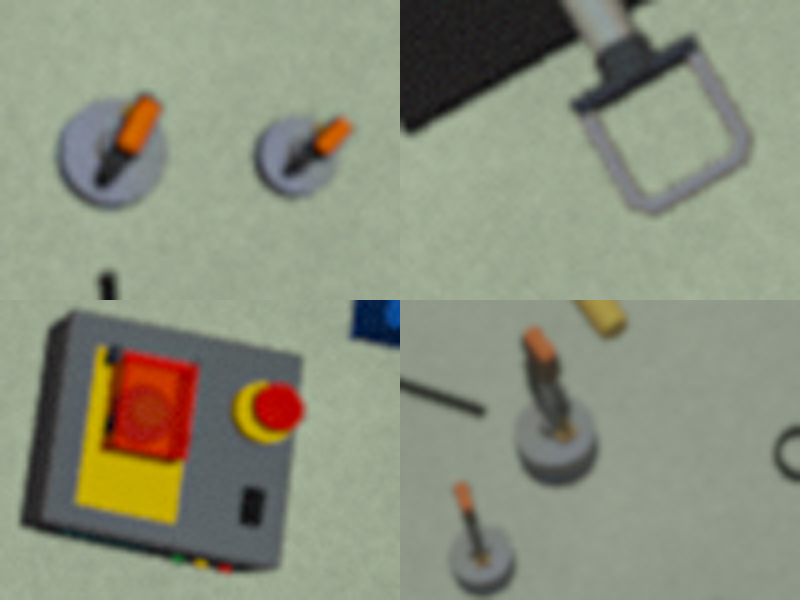

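```bash
cat > est.py <<'E'
from h import *
np.set_printoptions(precision=4,suppress=True)
d=r.read_camera('top');s=r.read_camera('scene')
print('nadir px',proj(d,[*ray(d,(0,0))[0][:2],0]))
T=lambda row,col,z:atz(*ray(d,(row,col)),z)
b1,b2=T(237.4,239.6,.23),T(224,260,.23);print('bar',b1,b2,(b1+b2)/2,np.linalg.norm(b1-b2),'yaw from normal',np.arctan2(*( (b1-b2)[:2]*[-1,1] )))
f1,f2=T(195+104/5,190+177/5,.23),T(195+42/5,190+292/5,.23);print('front',f1,f2,(f1+f2)/2)
print('scene eye',[atz(*ray(s,p),.23) for p in((151,281),(151,271))])
w=T(250.6,322.4,.036);g=T(244.6,327.6,.13);print('weight',w,'grip',g)
print('scene disc',atz(*ray(s,(210+440/4,200+(556-400)/4-0)),.036) if 0 else atz(*ray(s,(210+(435-300)/4,200+157/4)),.036), 'grip',atz(*ray(s,(210+45/4,200+140/4)),.13))
print(tri([ray(d,(244.6,327.6)),ray(s,(210+45/4,200+140/4))]))
for yaw in (-.6,2.54,0.98,-2.16,1.5):
    c,q=np.cos(yaw),np.sin(yaw);P=lambda x,z:[w[0]+c*x,w[1]+q*x,z]
    # comp coords
    print(yaw,'top',[np.round([(proj(d,P(x,z))[1]-300)*5,(proj(d,P(x,z))[0]-220)*5]) for x,z in((18,.054),(-20,.08),(20,.09),(0,.147))] if 0 else [np.round([(proj(d,P(x/1e3,z))[1]-300)*5,(proj(d,P(x/1e3,z))[0]-220)*5]) for x,z in((18,.054),(-20,.08),(20,.09),(0,.147))],
     'scene',[np.round([400+(proj(s,P(x/1e3,z))[1]-200)*4,300+(proj(s,P(x/1e3,z))[0]-210)*4]) for x,z in((18,.054),(-20,.08),(20,.09),(0,.147))])
E
python3 est.py
```

```text
nadir px [292.9197 279.5797]
bar [0.4927 0.0801 0.23  ] [0.522  0.0386 0.23  ] [0.5073 0.0594 0.23  ] 0.050853403781172514 yaw from normal 0.6139391378585526
front [0.5378 0.1121 0.23  ] [0.5658 0.0647 0.23  ] [0.5518 0.0884 0.23  ]
scene eye [array([0.5278, 0.0713, 0.23  ]), array([0.5056, 0.0598, 0.23  ])]
weight [ 0.4903 -0.1133  0.036 ] grip [ 0.4943 -0.1153  0.13  ]
scene disc [ 0.5013 -0.1198  0.036 ] grip [ 0.4923 -0.1103  0.13  ]
(array([ 0.4942, -0.114 ,  0.1363]), [np.float64(0.0009034196290240083), np.float64(0.000903419629024026)])
-0.6 top [array([136., 120.]), array([ 99., 177.]), array([147., 108.]), array([138., 127.])] scene [array([557., 429.]), array([529., 365.]), array([554., 404.]), array([532., 333.])]
2.54 top [array([ 96., 178.]), array([145., 111.]), array([101., 175.]), array([138., 127.])] scene [array([534., 387.]), array([555., 411.]), array([528., 357.]), array([532., 333.])]
0.98 top [array([ 86., 129.]), array([156., 167.]), array([ 90., 118.]), array([138., 127.])] scene [array([570., 396.]), array([514., 401.]), array([568., 367.]), array([532., 333.])]
-2.16 top [array([146., 170.]), array([ 88., 120.]), array([158., 165.]), array([138., 127.])] scene [array([521., 419.]), array([570., 375.]), array([512., 393.]), array([532., 333.])]
1.5 top [array([ 80., 146.]), array([162., 147.]), array([ 83., 137.]), array([138., 127.])] scene [array([561., 388.]), array([524., 411.]), array([558., 357.]), array([532., 333.])]
```

```bash
cat >> h.py <<'E'
from scipy.spatial.transform import Rotation as Ro
np.set_printoptions(precision=4,suppress=True)
def Rt(psi): c,s=np.cos(psi),np.sin(psi); return np.array([[-s,c,0],[c,s,0],[0,0,-1.]])
def cmd(p,psi=None,R=None,ref=None):
    st=r.observe(); R0,p0=(np.array(st['tcp_rot']),np.array(st['tcp_pos'])) if ref is None else ref
    R1=R if R is not None else Rt(psi)
    return np.round(np.r_[Ro.from_matrix(R0.T@R1).as_rotvec(), R0.T@(np.array(p)-p0)*100],3)
E
python3 -c "
from h import *
print(cmd([.42,.15,.45],1.1));print(cmd([.492,-.112,.30],.97))"
```

```text
[  0.     -0.      0.14  -34.851 -37.173 -21.128]
[  0.     -0.      0.27  -50.17  -59.614  -6.129]
```

Emit:
arm_command(commands=[[0, 0, 0, 0, 0, -15, 8.8], [0, 0, 0, 0, 0, -21, 8.8], [0, 0, 0, 0, 0, -21, 8.8], [0, 0, 0, 0, 0, -21, 8.8], [0, 0, 0.14, -34.9, -37.2, -21.1, 8.8], [0, 0, 0.14, -34.9, -37.2, -21.1, 8.8], [0, 0, 0.14, -34.9, -37.2, -21.1, 8.8], [0, 0, 0.14, -34.9, -37.2, -21.1, 8.8], [0, 0, 0.14, -34.9, -37.2, -21.1, 8.8], [0, 0, 0.14, -34.9, -37.2, -21.1, 8.8], [0, 0, 0.14, -34.9, -37.2, -21.1, 8.8], [0, 0, 0.14, -34.9, -37.2, -21.1, 8.8]])

```text
time: 2.4
tcp_pos: [0.3756, 0.248, 0.4477]
tcp_rot: [[-0.891, 0.454, 0.0], [0.454, 0.891, 0.001], [-0.0, 0.001, -1.0]]
wrist_force: [0.6, 0.7, 0.5]
grip_width: 0.0882
grip_force: 0.0
```

```bash
python3 -c "
from h import *
print(cmd([.492,-.112,.30],.97))"
```

```text
[  0.001   0.      0.13  -26.697 -26.816  14.744]
```

Emit:
arm_command(commands=[[0, 0, 0.13, -26.7, -26.8, 2, 8.8], [0, 0, 0.13, -26.7, -26.8, 2, 8.8], [0, 0, 0.13, -26.7, -26.8, 2, 8.8], [0, 0, 0.13, -26.7, -26.8, 2, 8.8], [0, 0, 0.13, -26.7, -26.8, 2, 8.8], [0, 0, 0.13, -26.7, -26.8, 2, 8.8], [0, 0, 0.13, -26.7, -26.8, 14.7, 8.8], [0, 0, 0.13, -26.7, -26.8, 14.7, 8.8], [0, 0, 0.13, -26.7, -26.8, 14.7, 8.8], [0, 0, 0.13, -26.7, -26.8, 14.7, 8.8], [0, 0, 0.13, -26.7, -26.8, 14.7, 8.8], [0, 0, 0.13, -26.7, -26.8, 14.7, 8.8]])

```text
time: 3.6
tcp_pos: [0.4925, -0.1091, 0.3018]
tcp_rot: [[-0.826, 0.564, 0.002], [0.564, 0.826, 0.001], [-0.002, 0.002, -1.0]]
wrist_force: [0.1, 0.0, 0.6]
grip_width: 0.0882
grip_force: 0.0
```

Run:
```python
from h import *
st=r.observe();d=save('wrist','w1');print(st['tcp_pos'],st['tcp_rot'],st['q'],d['fx'],d['tool_from_camera'])
for n in('counterweight','hook_grip','gate','eye'):
  for f in r.find_in('wrist',n):print(n,f['pixel'],f['conf'],atz(*ray(d,f['pixel'],st),.13))
```

```text
[ 0.4925 -0.1091  0.3018] [[-0.8255  0.5643  0.0023]
 [ 0.5643  0.8255  0.0005]
 [-0.0016  0.0017 -1.    ]] [-0.4289  0.245   0.6673  1.8757 -0.1726  1.0761  1.2772] 325.19226210127806 [[ 0.0003 -0.9526 -0.3043  0.0787]
 [ 1.      0.0003  0.      0.0009]
 [ 0.0001 -0.3043  0.9526 -0.1461]
 [ 0.      0.      0.      1.    ]]
counterweight [168.1, 279.3] 0.85 [ 0.4819 -0.1004  0.13  ]
counterweight [207.3, 215.8] 0.58 [ 0.4786 -0.1784  0.13  ]
hook_grip [209.4, 218.0] 0.67 [ 0.4817 -0.1779  0.13  ]
hook_grip [167.5, 276.7] 0.58 [ 0.48   -0.1022  0.13  ]
eye [172.4, 494.6] 0.65 [0.6234 0.1085 0.13  ]
```

View pics/w1.png

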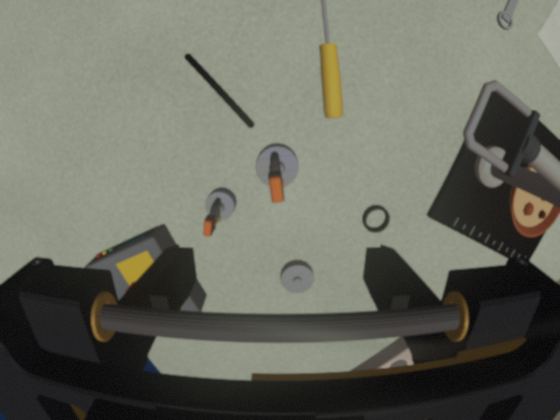

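Run:
```python
from h import *
import cv2
st=r.observe();im=cv2.imread('pics/w1.png');d=r.read_camera('wrist')
hsv=cv2.cvtColor(im,cv2.COLOR_BGR2HSV)
m=((hsv[...,0]<14)&(hsv[...,1]>150)&(hsv[...,2]>90)).astype(np.uint8)
n,l,s,c=cv2.connectedComponentsWithStats(m)
for i in range(1,n):
  if 255<c[i][0]<300 and s[i][4]>30:
    ys,xs=np.where(l==i);print(s[i],c[i],atz(*ray(d,c[i][::-1],st),.135),cv2.minAreaRect(np.c_[xs,ys].astype(np.float32)))
print('disc',atz(*ray(d,(165,277),st),.036))
# predicted contour for candidate yaw
for w in([.4903,-.1133],[.4925,-.1133],[.4925,-.111]):
 for yaw in(-.5,-.6,-.7):
  c,q=np.cos(yaw),np.sin(yaw);f=lambda x,y,z:np.round(proj(d,[w[0]+c*x-q*y,w[1]+q*x+c*y,z],st)[::-1],1)
  print(w,yaw,'top corners',*[f(x,y,.147) for x in(-.013,.013) for y in(-.006,.006)],'bot front',f(.013,0,.113),'disc',f(0,0,.036),'back',f(-.02,0,.06))
for p in([.4927,.0801,.23],[.522,.0386,.23]):print('eye',proj(d,p,st)[::-1])
cv2.imwrite('pics/w1c.png',np.hstack([cv2.resize(im[140:220,237:317],(400,400),interpolation=2),cv2.resize(im[70:230,420:560],(350,400),interpolation=2)]))
```

```text
[270 177  13  24 242] [276.0289 188.4256] [ 0.4958 -0.1142  0.135 ] ((276.2745666503906, 188.53468322753906), (23.79694938659668, 10.72003173828125), 81.25383758544922)
disc [ 0.4925 -0.1114  0.036 ]
[0.4903, -0.1133] -0.5 top corners [265.7 174. ] [278.3 172.7] [268.7 200.1] [281.  198.9] bot front [275.2 190.1] disc [274.8 164.4] back [272.9 152. ]
[0.4903, -0.1133] -0.6 top corners [267.  173.3] [279.7 173.3] [267.3 199.6] [279.7 199.6] bot front [274.  190.2] disc [274.8 164.4] back [274.5 151.9]
[0.4903, -0.1133] -0.7 top corners [268.4 172.7] [281.1 174. ] [266.  198.9] [278.3 200.1] bot front [272.8 190.1] disc [274.8 164.4] back [276.2 152. ]
[0.4925, -0.1133] -0.5 top corners [267.  175.8] [279.6 174.6] [270.  201.9] [282.3 200.7] bot front [276.4 191.7] disc [275.8 165.8] back [273.9 153.5]
[0.4925, -0.1133] -0.6 top corners [268.4 175.2] [281.1 175.1] [268.6 201.3] [281.  201.4] bot front [275.2 191.8] disc [275.8 165.8] back [275.6 153.4]
[0.4925, -0.1133] -0.7 top corners [269.8 174.6] [282.4 175.8] [267.3 200.7] [279.6 201.9] bot front [273.9 191.7] disc [275.8 165.8] back [277.2 153.5]
[0.4925, -0.111] -0.5 top corners [269.  174.5] [281.7 173.3] [271.9 200.6] [284.3 199.4] bot front [278.2 190.6] disc [277.3 164.8] back [275.5 152.4]
[0.4925, -0.111] -0.6 top corners [270.4 173.8] [283.1 173.8] [270.5 200.1] [283.  200.1] bot front [276.9 190.6] disc [277.3 164.8] back [277.2 152.4]
[0.4925, -0.111] -0.7 top corners [271.8 173.3] [284.4 174.5] [269.2 199.4] [281.6 200.6] bot front [275.7 190.6] disc [277.3 164.8] back [278.8 152.4]
eye [485.7455  80.3958]
eye [463.6531 140.0363]
```

View pics/w1c.png

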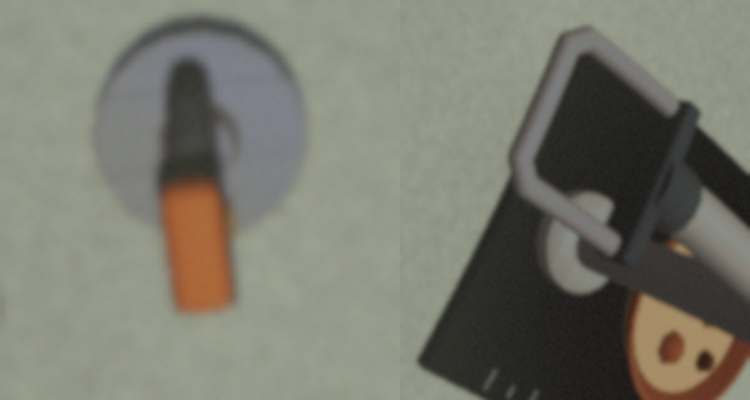

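```bash
python3 -c "
from h import *
print(cmd([.493,-.112,.118],1.10))"
```

```text
[ 0.001  0.001 -0.129 -0.212 -0.189 18.318]
```

Emit:
arm_command(commands=[[0, 0, -0.13, -0.2, -0.2, 5, 5], [0, 0, -0.13, -0.2, -0.2, 10, 5], [0, 0, -0.13, -0.2, -0.2, 10, 5], [0, 0, -0.13, -0.2, -0.2, 10, 5]])

```text
time: 4.3
tcp_pos: [0.4922, -0.1129, 0.2012]
tcp_rot: [[-0.891, 0.454, -0.001], [0.454, 0.891, -0.0], [0.001, -0.001, -1.0]]
wrist_force: [0.5, -0.4, -0.1]
grip_width: 0.058
grip_force: 0.0
```

Run:
```python
from h import *
st=r.observe();d=save('wrist','w2');im=cv2.imread('pics/w2.png')
hsv=cv2.cvtColor(im,cv2.COLOR_BGR2HSV)
m=((hsv[...,0]<14)&(hsv[...,1]>150)&(hsv[...,2]>90)).astype(np.uint8)
n,l,s,c=cv2.connectedComponentsWithStats(m)
for i in range(1,n):
  if s[i][4]>100: ys,xs=np.where(l==i);print(s[i],c[i],cv2.minAreaRect(np.c_[xs,ys].astype(np.float32)))
w=[.493,-.112];
for yaw in(-.47,-.55):
  c,q=np.cos(yaw),np.sin(yaw);f=lambda x,y,z:np.round(proj(d,[w[0]+c*x-q*y,w[1]+q*x+c*y,z],st)[::-1],1)
  print(*[f(x,y,.147) for x in(-.013,.013) for y in(-.006,.006)])
print(cmd([.493,-.112,.118],1.10),st['tcp_pos'])
```

```text
[272 210  15  34 497] [279.0302 226.5352] ((279.0, 226.5), (33.0, 14.0), 90.0)
[174 250  12  19 164] [179.4268 258.5488] ((179.69232177734375, 259.0384826660156), (9.60969066619873, 19.023263931274414), 11.309932708740234)
[270.5 206.2] [289.  206.2] [270.9 242.7] [288.7 242.7]
[272.1 205.6] [290.6 207. ] [269.4 242. ] [287.1 243.3]
[ 0.001  0.002 -0.     0.09   0.076  8.433] [ 0.4922 -0.1129  0.2012]
```

Emit:
arm_command(commands=[[0, 0, 0, 0.05, 0.05, 4.5, 4], [0, 0, 0, 0.05, 0.05, 8.3, 4], [0, 0, 0, 0.05, 0.05, 8.3, 4], [0, 0, 0, 0.05, 0.05, 8.3, 0], [0, 0, 0, 0.05, 0.05, 8.3, 0], [0, 0, 0, 0.05, 0.05, 8.3, 0], [0, 0, 0, 0.05, 0.05, 8.3, 0], [0, 0, 0, 0.05, 0.05, 8.3, 0], [0, 0, 0, 0.05, 0.05, 8.3, 0]], grip_force=45)

```text
time: 5.25
tcp_pos: [0.4929, -0.113, 0.1189]
tcp_rot: [[-0.891, 0.454, 0.003], [0.454, 0.891, -0.001], [-0.003, 0.0, -1.0]]
wrist_force: [-2.6, -2.3, 9.3]
grip_width: 0.0116
grip_force: 45.0
```

Emit:
arm_command(commands=[[0, 0, 0, 0, 0, -1, 0], [0, 0, 0, 0, 0, -4, 0], [0, 0, 0, 0, 0, -8, 0], [0, 0, 0, 0, 0, -12, 0], [0, 0, 0, 0, 0, -14, 0], [0, 0, 0, 0, 0, -14, 0]])

```text
time: 5.85
tcp_pos: [0.493, -0.1121, 0.2598]
tcp_rot: [[-0.891, 0.453, 0.005], [0.454, 0.891, 0.0], [-0.004, 0.002, -1.0]]
wrist_force: [0.4, -1.0, -9.1]
grip_width: 0.0117
grip_force: 45.0
```

Run:
```python
from h import *
# hook pre-approach: 70 mm behind eye bar along -stand x, mouth z .074 at bar .230 => tcp z = .23-.0725+.118
yaw=0.60; u=np.array([np.cos(yaw),np.sin(yaw)]); e=np.array([.507,.0594])
st=r.observe();print(st['q'],st['tcp_pos'],st['wrist_force'],st['grip_width'])
p=e-u*.085;z=.230-.0725+.118
print(p,cmd([*p,z],yaw+np.pi/2))
```

```text
[-0.3956  0.2992  0.6469  1.9248 -0.2171  0.9818  1.4508] [ 0.493  -0.1121  0.2598] [ 0.3688 -0.956  -9.1054] 0.011748571677402763
[0.4368 0.0114] [ 0.     0.005 -1.071 10.603  8.465 -1.59 ]
```

Emit:
arm_command(commands=[[0, 0, -1.07, 10.6, 8.5, -1.6, 0], [0, 0, -1.07, 10.6, 8.5, -1.6, 0], [0, 0, -1.07, 10.6, 8.5, -1.6, 0], [0, 0, -1.07, 10.6, 8.5, -1.6, 0], [0, 0, -1.07, 10.6, 8.5, -1.6, 0], [0, 0, -1.07, 10.6, 8.5, -1.6, 0], [0, 0, -1.07, 10.6, 8.5, -1.6, 0], [0, 0, -1.07, 10.6, 8.5, -1.6, 0], [0, 0, -1.07, 10.6, 8.5, -1.6, 0], [0, 0, -1.07, 10.6, 8.5, -1.6, 0], [0, 0, -1.07, 10.6, 8.5, -1.6, 0]])

```text
time: 6.95
tcp_pos: [0.4357, 0.0118, 0.273]
tcp_rot: [[-0.827, -0.562, -0.001], [-0.562, 0.827, -0.0], [0.001, 0.0, -1.0]]
wrist_force: [-0.0, 0.1, -7.0]
grip_width: 0.0114
grip_force: 45.0
```

Run:
```python
from h import *
st=r.observe();d=save('wrist','w3');print(st['q'],st['tcp_pos'],st['tcp_rot'])
t=save('top','t3')
w=cv2.imread('pics/w3.png');tt=cv2.imread('pics/t3.png')
for p in([.4927,.0801,.23],[.522,.0386,.23]):print('eye',proj(d,p,st)[::-1])
a=np.hstack([cv2.resize(w[60:360,130:430],(400,400),interpolation=2),cv2.resize(tt[185:265,200:280],(400,400),interpolation=2)])
cv2.imwrite('pics/w3c.png',a)
```

```text
[-0.5541  0.1211  0.4639  2.0562 -0.065   0.9787  2.1113] [0.4357 0.0118 0.273 ] [[-0.8268 -0.5625 -0.0007]
 [-0.5625  0.8268 -0.0002]
 [ 0.0007  0.0002 -1.    ]]
eye [311.7898 334.2029]
eye [244.2277 335.0381]
```

View pics/w3c.png

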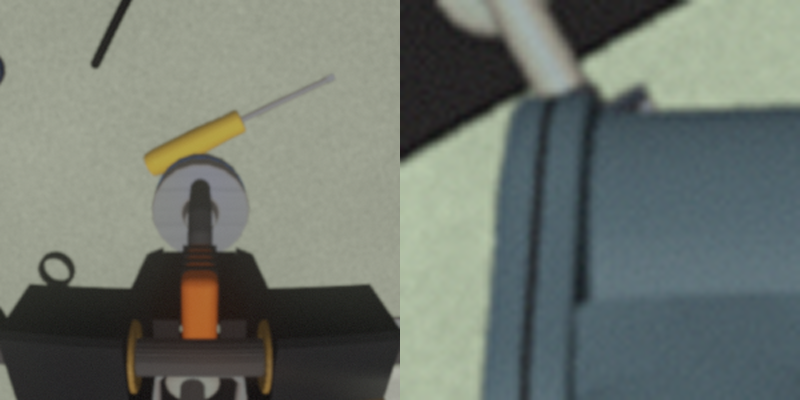

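```bash
cat > eye.py <<'E'
from h import *
from scipy.optimize import least_squares
cams={'top':r.read_camera('top'),'scene':r.read_camera('scene'),'w1':r.read_camera('wrist')}
st1={'tcp_pos':[0.4925,-0.1091,0.3018],'tcp_rot':[[-0.8255,0.5643,0.0023],[0.5643,0.8255,0.0005],[-0.0016,0.0017,-1.]]}
def dist(p,q):
    c,s=np.cos(p[2]),np.sin(p[2]);d=q-p[:2];x=d@[c,s];y=np.abs(d@[-s,c])
    # U: bar x=0,|y|<16; corner r=10 at (10,16); leg y=26
    k=10;cx,cy=k,26-k
    return np.where(x>cx,y-26e-3,np.where(y<cy,-x,0)) if 0 else np.where((x>.010),y-.026,np.where(y<.016,-x,np.hypot(x-.010,y-.016)-.010))
for n,d in cams.items():
    im=cv2.imread(f'pics/{n}.png').astype(float);st=st1 if n=='w1' else None
    h,w=im.shape[:2];p0=[.507,.0594,.6]
    pts=[];px=[]
    for rr in range(h):
        for cc in range(w):
            P=atz(*ray(d,(rr,cc),st),.23)
            if np.hypot(P[0]-p0[0],P[1]-p0[1])<.08: pts.append(P[:2]);px.append((rr,cc))
    pts=np.array(pts);px=np.array(px);b,g,rd=im[px[:,0],px[:,1]].T
    sat=g-(rd+b)/2; br=(b+g+rd)/3
    ok=(sat<4)&(br>70)
    p=np.array(p0)
    for it in range(8):
        tol=.012 if it<3 else .007
        c,s=np.cos(p[2]),np.sin(p[2]);x=(pts-p[:2])@[c,s]
        sel=ok&(abs(dist(p,pts))<tol)&(x<.04)
        p=least_squares(lambda q:dist(q,pts[sel]),p,loss='soft_l1',f_scale=.003).x
    print(n,p,sel.sum(),np.std(dist(p,pts[sel])))
    vis=np.zeros((h,w),np.uint8);vis[px[ok][:,0],px[ok][:,1]]=120;vis[px[sel][:,0],px[sel][:,1]]=255
    r0,r1=px[:,0].min(),px[:,0].max();c0,c1=px[:,1].min(),px[:,1].max()
    cams[n]=cv2.resize(vis[r0:r1,c0:c1],(260,300),interpolation=0)
cv2.imwrite('pics/eyefit.png',np.hstack(list(cams.values())))
E
python3 eye.py
```

```text
top [0.5065 0.061  0.5642] 139 0.0014901463891620675
scene [0.5097 0.059  0.5575] 13 0.001202058964931082
w1 [0.5091 0.0609 0.5527] 1352 0.00268807387639514
```

View pics/eyefit.png

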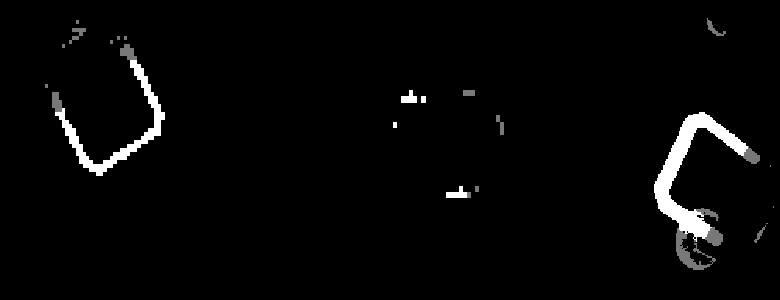

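Run:
```python
from h import *
yaw=.56;u=np.array([np.cos(yaw),np.sin(yaw)]);e=np.array([.508,.0609])
for b in(.045,.005): print(cmd([*(e-u*b),.276],yaw+np.pi/2))
```

```text
[-0.     0.     0.039 -4.22   0.167 -0.262]
[-0.     0.     0.039 -8.217  0.012 -0.262]
```

Emit:
arm_command(commands=[[0, 0, 0.04, -1, 0.17, -0.26, 0], [0, 0, 0.04, -2.5, 0.17, -0.26, 0], [0, 0, 0.04, -4.2, 0.17, -0.26, 0], [0, 0, 0.04, -4.2, 0.17, -0.26, 0], [0, 0, 0.04, -4.2, 0.17, -0.26, 0]])

```text
time: 7.7
tcp_pos: [0.4701, 0.0373, 0.2757]
tcp_rot: [[-0.847, -0.532, -0.0], [-0.532, 0.847, -0.001], [0.001, -0.0, -1.0]]
wrist_force: [-0.8, 0.4, -6.6]
grip_width: 0.012
grip_force: 45.0
```

Run:
```python
from h import *
st=r.observe();s=save('scene','s4');im=cv2.imread('pics/s4.png')
yaw=.56;u=np.array([np.cos(yaw),np.sin(yaw)]);e=np.array([.508,.0609])
print(st['tcp_pos'],st['tcp_rot'],st['wrist_force'])
for b in(.045,.025,.015,.005): print(cmd([*(e-u*b),.276],yaw+np.pi/2))
c=[int(v) for v in proj(s,[*e,.2])];r0,c0=c[0]-50,c[1]-65
cr=cv2.resize(im[r0:r0+90,c0:c0+120],(800,600),interpolation=2)
p0=np.array(st['tcp_pos']);
def mk(P,col):
    q=proj(s,P);cv2.circle(cr,(int((q[1]-c0+.5)*800/120),int((q[0]-r0+.5)*600/90)),5,col,1)
for y in(-.02,.02): mk([e[0]-u[1]*y,e[1]+u[0]*y,.23],(0,0,255))
for x,z in((.018,.054),(.02,.085),(0,.11),(-.02,.08),(0,0)): mk([*(p0[:2]+u*x),p0[2]-.1185+z],(255,0,0))
cv2.imwrite('pics/s4c.png',cr)
```

```text
[0.4701 0.0373 0.2757] [[-0.8468 -0.5318 -0.0003]
 [-0.5318  0.8468 -0.0006]
 [ 0.0006 -0.0003 -1.    ]] [-0.8437  0.3656 -6.6147]
[-0.    -0.001 -0.    -0.021 -0.005 -0.037]
[-0.    -0.001 -0.    -2.021 -0.005 -0.039]
[-0.    -0.001 -0.    -3.021 -0.005 -0.04 ]
[-0.    -0.001 -0.    -4.021 -0.005 -0.041]
```

View pics/s4c.png

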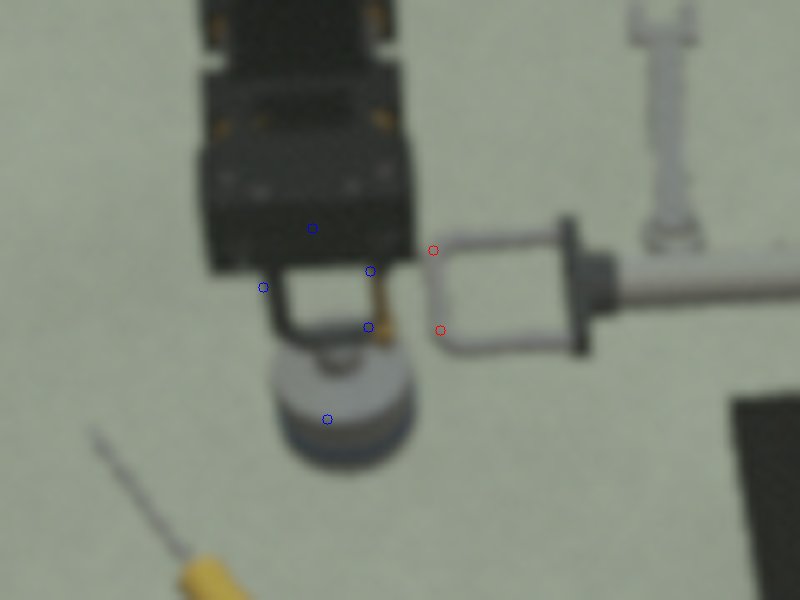

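Emit:
arm_command(commands=[[0, 0, 0, -0.5, 0, 0, 0], [0, 0, 0, -1, 0, 0, 0], [0, 0, 0, -1, 0, 0, 0]], grip_force=60)

```text
time: 8.05
tcp_pos: [0.479, 0.0428, 0.2761]
tcp_rot: [[-0.847, -0.531, 0.001], [-0.531, 0.847, 0.0], [-0.001, -0.0, -1.0]]
wrist_force: [1.1, -0.1, -7.9]
grip_width: 0.0114
grip_force: 60.0
```

Emit:
arm_command(commands=[[0, 0, 0, -0.25, 0, 0, 0], [0, 0, 0, -0.5, 0, 0, 0], [0, 0, 0, -0.5, 0, 0, 0]])

```text
time: 8.35
tcp_pos: [0.4824, 0.0449, 0.2759]
tcp_rot: [[-0.848, -0.531, -0.0], [-0.531, 0.848, -0.0], [0.0, 0.0, -1.0]]
wrist_force: [-0.3, -0.9, -7.0]
grip_width: 0.012
grip_force: 60.0
```

Emit:
arm_command(commands=[[0, 0, 0, -0.25, 0, 0, 0], [0, 0, 0, -0.5, 0, 0, 0], [0, 0, 0, -0.5, 0, 0, 0]])

```text
time: 8.65
tcp_pos: [0.4865, 0.0474, 0.2757]
tcp_rot: [[-0.848, -0.531, -0.001], [-0.531, 0.848, -0.0], [0.001, 0.0, -1.0]]
wrist_force: [-1.8, -0.5, -7.7]
grip_width: 0.0118
grip_force: 60.0
```

Emit:
arm_command(commands=[[0, 0, 0, -0.3, 0, 0, 0], [0, 0, 0, -0.6, 0, 0, 0], [0, 0, 0, -0.6, 0, 0, 0]])

```text
time: 8.95
tcp_pos: [0.4919, 0.0509, 0.2757]
tcp_rot: [[-0.848, -0.531, -0.0], [-0.531, 0.848, -0.0], [0.0, -0.0, -1.0]]
wrist_force: [-1.7, -1.5, -10.4]
grip_width: 0.0116
grip_force: 60.0
```

Run:
```python
from h import *
st=r.observe();s=save('scene','s5');im=cv2.imread('pics/s5.png')
yaw=.56;u=np.array([np.cos(yaw),np.sin(yaw)]);e=np.array([.508,.0609])
F=np.mean([np.array(r.observe()['wrist_force'])],0);print(st['tcp_pos'],(e-np.array(st['tcp_pos'])[:2])@u,F[:2]@u)
c=[int(v) for v in proj(s,[*e,.2])];r0,c0=c[0]-50,c[1]-65
cv2.imwrite('pics/s5c.png',cv2.resize(im[r0:r0+90,c0:c0+120],(800,600),interpolation=2))
```

```text
[0.4919 0.0509 0.2757] 0.0189973255881783 -2.0733528857827426
```

View pics/s5c.png

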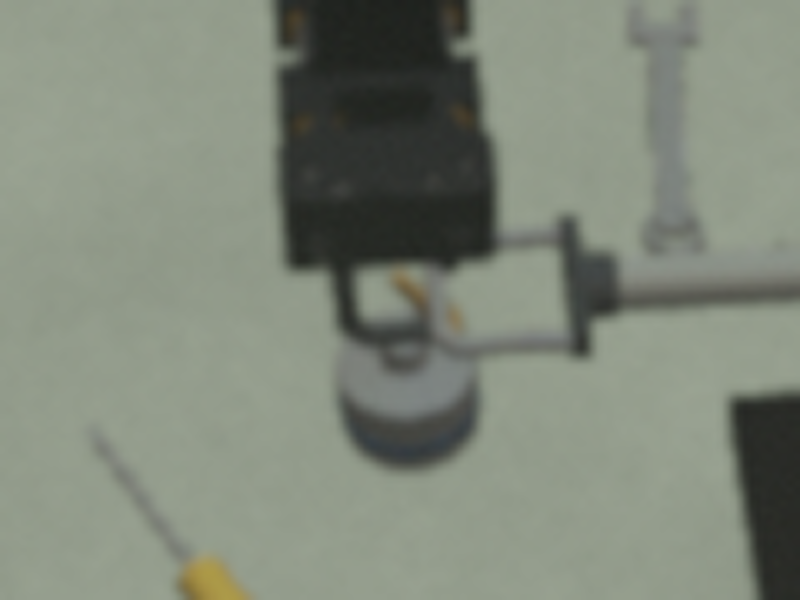

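Emit:
arm_command(commands=[[0, 0, 0, -0.25, 0, 0, 0], [0, 0, 0, -0.5, 0, 0, 0], [0, 0, 0, -0.75, 0, 0, 0], [0, 0, 0, -0.75, 0, 0, 0]])

```text
time: 9.4
tcp_pos: [0.4986, 0.0551, 0.2759]
tcp_rot: [[-0.847, -0.531, 0.001], [-0.531, 0.847, 0.0], [-0.001, -0.0, -1.0]]
wrist_force: [-1.4, -1.5, -11.0]
grip_width: 0.0115
grip_force: 60.0
```

Emit:
arm_command(commands=[[0, 0, 0, 0, 0, 0.5, 0], [0, 0, 0, -0.1, 0, 0.9, 0], [0, 0, 0, -0.2, 0, 1.2, 0], [0, 0, 0, -0.2, 0, 1.2, 0]])

```text
time: 9.8
tcp_pos: [0.5, 0.0562, 0.2635]
tcp_rot: [[-0.848, -0.531, 0.0], [-0.531, 0.848, 0.0], [-0.0, -0.0, -1.0]]
wrist_force: [-0.8, 0.0, -10.7]
grip_width: 0.0116
grip_force: 60.0
```

Run:
```python
from h import *
st=r.observe();s=save('scene','s6');im=cv2.imread('pics/s6.png')
yaw=.56;u=np.array([np.cos(yaw),np.sin(yaw)]);e=np.array([.508,.0609])
print(st['tcp_pos'],(e-np.array(st['tcp_pos'])[:2])@u,np.array(st['wrist_force']))
c=[int(v) for v in proj(s,[*e,.2])];r0,c0=c[0]-50,c[1]-65
cv2.imwrite('pics/s6c.png',cv2.resize(im[r0:r0+90,c0:c0+120],(800,600),interpolation=2))
```

```text
[0.5    0.0562 0.2635] 0.009255002342151866 [ -0.8413   0.0279 -10.6742]
```

View pics/s6c.png

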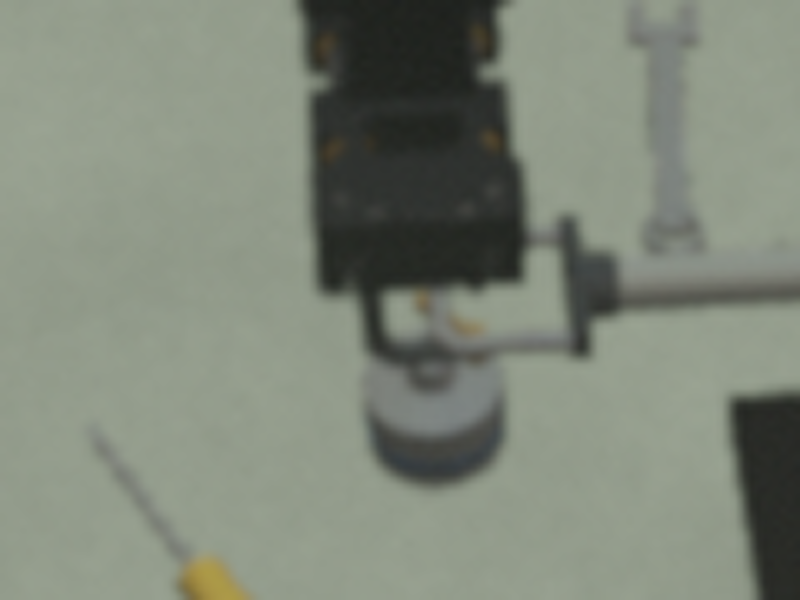

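Emit:
arm_command(commands=[[0, 0, 0, 0, 0, 0.4, 0], [0, 0, 0, 0, 0, 0.8, 0], [0, 0, 0, -0.1, 0, 1.1, 0], [0, 0, 0, -0.3, 0, 1.3, 0], [0, 0, 0, -0.3, 0, 1.3, 0]])

```text
time: 10.35
tcp_pos: [0.5028, 0.0578, 0.2509]
tcp_rot: [[-0.847, -0.531, 0.001], [-0.531, 0.847, 0.0], [-0.001, -0.0, -1.0]]
wrist_force: [0.4, 0.3, -7.7]
grip_width: 0.0111
grip_force: 60.0
```

Emit:
arm_command(commands=[[0, 0, 0, -0.1, 0, 0.2, 0], [0, 0, 0, -0.1, 0, 0.4, 0], [0, 0, 0, -0.1, 0, 0.4, 0]])

```text
time: 10.65
tcp_pos: [0.5038, 0.0581, 0.248]
tcp_rot: [[-0.848, -0.531, 0.001], [-0.531, 0.848, 0.001], [-0.002, -0.0, -1.0]]
wrist_force: [-3.2, -0.3, 2.5]
grip_width: 0.0116
grip_force: 60.0
```

Emit:
arm_command(commands=[[0, 0, 0, 0, 0, 0, 1.5], [0, 0, 0, 0, 0, 0, 2.5], [0, 0, 0, 0, 0, 0, 5], [0, 0, 0, 0, 0, 0, 5], [0, 0, 0, 0, 0, 0, 5], [0, 0, 0, 0, 0, 0, 5], [0, 0, 0, 0, 0, -2, 5], [0, 0, 0, 0, 0, -5, 5], [0, 0, 0, 0, 0, -9, 5], [0, 0, 0, 0, 0, -13, 5], [0, 0, 0, 0, 0, -13, 5]], grip_force=20)

```text
time: 11.75
tcp_pos: [0.5058, 0.058, 0.3821]
tcp_rot: [[-0.848, -0.53, 0.009], [-0.53, 0.848, 0.003], [-0.009, -0.003, -1.0]]
wrist_force: [1.1, -0.5, 1.2]
grip_width: 0.05
grip_force: 0.0
```

Run:
```python
from h import *
st=r.observe();s=save('scene','s7');im=cv2.imread('pics/s7.png')
e=np.array([.508,.0609])
print(st['tcp_pos'],np.array(st['wrist_force']))
c=[int(v) for v in proj(s,[*e,.2])];r0,c0=c[0]-50,c[1]-65
a=cv2.resize(im[r0:r0+90,c0:c0+120],(400,300),interpolation=2)
# controller from original pictures
t=cv2.imread('pics/top.png');b=cv2.resize(t[200:275,385:485],(400,300),interpolation=2)
sc=cv2.imread('pics/scene.png');b2=cv2.resize(sc[285:390,130:270],(400,300),interpolation=2)
cv2.imwrite('pics/s7c.png',np.vstack([np.hstack([a,b]),np.hstack([b2,b2*0])]))
```

```text
[0.5058 0.058  0.3821] [ 1.0945 -0.4792  1.2012]
```

View pics/s7c.png

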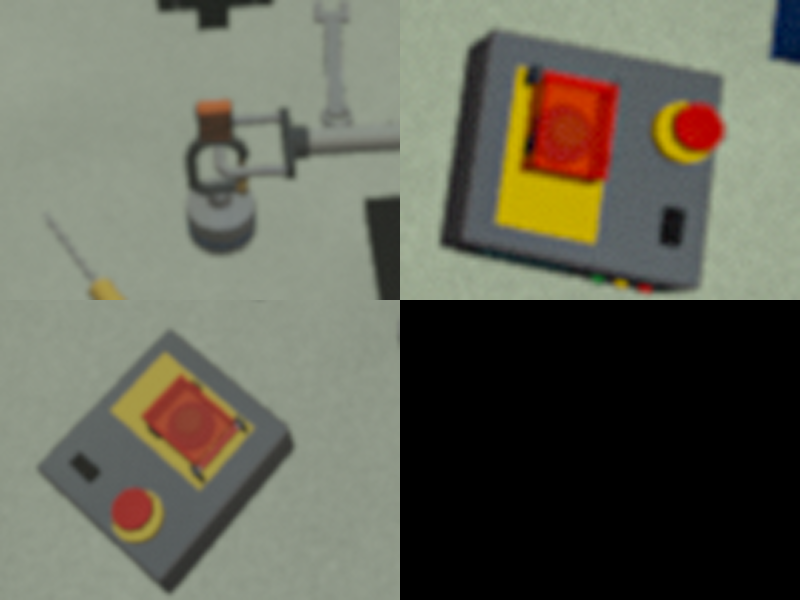

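```bash
cat > ctl.py <<'E'
from h import *
from scipy.optimize import least_squares
d=r.read_camera('top');s=r.read_camera('scene')
obs=[(d,(231.75,427),(8,25,80)),(d,(231.75,459.3),(25,-50,92)),(s,(328.1,196.5),(8,25,80)),(s,(357.8,176.2),(25,-50,92)),
 (d,(200+77/4,385+322/4),(70,-75,62)),(d,(200+288/4,385+297/4),(-70,-75,62)),(s,(285+31/2.857,130+170/2.857),(-70,75,62) )]
def P(p,m): c,q=np.cos(p[2]),np.sin(p[2]);x,y,z=np.array(m)/1e3;return np.array([p[0]+c*x-q*y,p[1]+q*x+c*y,z])
if __name__=='__main__':
    # top-left corner of scene assignment uncertain -> leave out
    f=lambda p:np.ravel([proj(k,P(p,m))-np.array(px) for k,px,m in obs[:6]])
    p=least_squares(f,[.48,-.4,-.19]).x;print(p,f(p).reshape(-1,2))
    for n,m in(('hinge',(40,25,78)),('grip',(-6,25,82)),('button',(8,25,80))):print(n,P(p,m))
    # gate check: brass pixels in scene near hook
    im=cv2.imread('pics/s7.png');u=np.array([np.cos(.56),np.sin(.56)]);e=np.array([.508,.0609])
    hs=cv2.cvtColor(im,cv2.COLOR_BGR2HSV);r0,c0=[int(v) for v in proj(s,[*e,.18])]
    w=hs[r0-25:r0+25,c0-20:c0+30];yy,xx=np.where((w[...,0]<30)&(w[...,0]>12)&(w[...,1]>90))
    print('brass',[(a+r0-25,b+c0-20,*w[a,b]) for a,b in zip(yy,xx)])
    for th in(0,.5,1):print(th,[np.round(proj(s,[*(e+u*(.018-np.sin(th)*l)),.129+.054+np.cos(th)*l]),1) for l in(0,.012,.024,.033)])
E
python3 ctl.py
```

```text
[ 0.5264 -0.3902 -0.2155] [[-0.5621 -0.2405]
 [-0.8484  0.7031]
 [-1.3448 -0.2485]
 [-1.0597 -0.8675]
 [-1.1981  1.3878]
 [ 0.0943 -0.09  ]]
hinge [ 0.5708 -0.3744  0.078 ]
grip [ 0.5259 -0.3645  0.082 ]
button [ 0.5396 -0.3675  0.08  ]
brass [(np.int64(138), np.int64(267), np.uint8(14), np.uint8(93), np.uint8(154)), (np.int64(138), np.int64(268), np.uint8(13), np.uint8(101), np.uint8(159)), (np.int64(138), np.int64(275), np.uint8(13), np.uint8(106), np.uint8(154)), (np.int64(139), np.int64(266), np.uint8(13), np.uint8(105), np.uint8(148)), (np.int64(143), np.int64(270), np.uint8(13), np.uint8(122), np.uint8(73)), (np.int64(143), np.int64(272), np.uint8(13), np.uint8(117), np.uint8(72)), (np.int64(143), np.int64(273), np.uint8(13), np.uint8(119), np.uint8(71)), (np.int64(143), np.int64(274), np.uint8(13), np.uint8(118), np.uint8(69)), (np.int64(144), np.int64(268), np.uint8(13), np.uint8(101), np.uint8(63)), (np.int64(144), np.int64(269), np.uint8(14), np.uint8(102), np.uint8(65)), (np.int64(144), np.int64(271), np.uint8(13), np.uint8(115), np.uint8(69)), (np.int64(144), np.int64(272
[... 2549 characters left out ...]
uint8(13), np.uint8(101), np.uint8(68)), (np.int64(149), np.int64(273), np.uint8(13), np.uint8(102), np.uint8(70)), (np.int64(162), np.int64(279), np.uint8(21), np.uint8(94), np.uint8(84)), (np.int64(163), np.int64(279), np.uint8(22), np.uint8(115), np.uint8(95)), (np.int64(164), np.int64(278), np.uint8(20), np.uint8(95), np.uint8(89)), (np.int64(164), np.int64(279), np.uint8(21), np.uint8(114), np.uint8(96))]
0 [array([162.7, 279.3]), array([159.7, 279.2]), array([156.6, 279.2]), array([154.3, 279.2])]
0.5 [array([162.7, 279.3]), array([160.2, 277. ]), array([157.7, 274.7]), array([155.7, 273. ])]
1 [array([162.7, 279.3]), array([161.3, 275.4]), array([160. , 271.4]), array([158.9, 268.4])]
```

```bash
python3 -c "
from h import *
print(cmd([.526,-.3645,.22],1.355))"
```

```text
[  0.     -0.001   0.775  20.434 -37.044  15.622]
```

Emit:
arm_command(commands=[[0, 0, 0.78, 20.4, -37, 0, 7.6], [0, 0, 0.78, 20.4, -37, 0, 7.6], [0, 0, 0.78, 20.4, -37, 0, 7.6], [0, 0, 0.78, 20.4, -37, 0, 7.6], [0, 0, 0.78, 20.4, -37, 0, 7.6], [0, 0, 0.78, 20.4, -37, 15.6, 7.6], [0, 0, 0.78, 20.4, -37, 15.6, 7.6], [0, 0, 0.78, 20.4, -37, 15.6, 7.6], [0, 0, 0.78, 20.4, -37, 15.6, 7.6], [0, 0, 0.78, 20.4, -37, 15.6, 7.6], [0, 0, 0.78, 20.4, -37, 15.6, 7.6], [0, 0, 0.78, 20.4, -37, 15.6, 7.6]])

```text
time: 13.1
tcp_pos: [0.5254, -0.3636, 0.2193]
tcp_rot: [[-0.975, 0.22, -0.003], [0.22, 0.975, 0.001], [0.003, 0.001, -1.0]]
wrist_force: [0.9, -0.3, 1.0]
grip_width: 0.0757
grip_force: 0.0
```

Run:
```python
from h import *
from ctl import P
st=r.observe();d=save('wrist','w8');print(st['tcp_pos'],st['tcp_rot'],st['q'])
p=[.5264,-.3902,-.2155]
for n,m in(('guard_hinge',(40,25,78)),('guard_grip',(-6,25,82)),('start_button_top',(8,25,80)),('guard',(10,25,80)),('controller',(25,-50,92))):
  print(n,'pred',proj(d,P(p,m),st),P(p,m),[(np.round(f['pixel'],1),round(f['conf'],2)) for f in r.find_in('wrist',n)])
for z in(.094,.065): print('guard corners',z,[np.round(proj(d,P(p,(40-x,25+y,z*1e3)),st)) for x in(0,60) for y in(-22,22)])
im=cv2.imread('pics/w8.png');hs=cv2.cvtColor(im,cv2.COLOR_BGR2HSV)
m=(((hs[...,0]<8)|(hs[...,0]>172))&(hs[...,1]>150)&(hs[...,2]>70)).astype(np.uint8)
n,l,s,c=cv2.connectedComponentsWithStats(m)
for i in range(1,n):
  if s[i][4]>60: ys,xs=np.where(l==i);print('red',s[i],c[i],cv2.boxPoints(cv2.minAreaRect(np.c_[xs,ys].astype(np.float32))).round(0).tolist())
m=((abs(hs[...,0].astype(int)-27)<6)&(hs[...,1]>130)&(hs[...,2]>90)).astype(np.uint8)
n,l,s,c=cv2.connectedComponentsWithStats(m)
for i in range(1,n):
  if s[i][4]>60: print('yel',s[i],c[i])
```

```text
[ 0.5271 -0.3628  0.2212] [[-0.976   0.2177  0.0004]
 [ 0.2177  0.976   0.0006]
 [-0.0003  0.0007 -1.    ]] [ 0.0944  0.6134  0.6536  1.6121 -0.4141  1.0585  2.2175]
guard_hinge pred [233.9296 276.6169] [ 0.5708 -0.3743  0.078 ] []
guard_grip pred [188.9912 276.2646] [ 0.5259 -0.3645  0.082 ] [(array([206.6, 279.1]), 0.91), (array([ 30.1, 454.5]), 0.18)]
start_button_top pred [202.9975 276.3788] [ 0.5396 -0.3675  0.08  ] [(array([ 31.2, 455.7]), 0.56)]
guard pred [205.0482 276.3927] [ 0.5415 -0.3679  0.08  ] [(array([202. , 279.9]), 0.92)]
controller pred [224.6497 195.8145] [ 0.5401 -0.4444  0.092 ] [(array([179.9, 252.7]), 0.93)]
guard corners 0.094 [array([241., 253.]), array([241., 300.]), array([177., 251.]), array([177., 302.])]
guard corners 0.065 [array([229., 255.]), array([229., 299.]), array([170., 253.]), array([170., 299.])]
red [ 250  174   53   66 2843] [276.2557 206.9894] [[250.0, 174.0], [301.0, 173.0], [302.0, 238.0], [251.0, 239.0]]
red [183 210  31  30 723] [197.834  224.3375] [[183.0, 210.0], [213.0, 210.0], [213.0, 239.0], [183.0, 239.0]]
red [207 356  11  11  81] [211.9136 361.0864] [[206.0, 360.0], [211.0, 355.0], [219.0, 363.0], [214.0, 368.0]]
yel [523  28  26  68 917] [536.1429  62.2759]
yel [ 243  132   66  102 3004] [275.975  161.1355]
yel [185 199  36  33 393] [206.8931 209.4758]
```

Run:
```python
from h import *
print(cmd([.5259,-.3645,.07],-.2155+np.pi/2))
for t in np.r_[np.arange(.1,1.7,.15),1.7]: f=t+.087;print(round(t,2),-round(4.6-4.62*np.cos(f),2),-round(4.62*np.sin(f)-.4,2))
```

```text
[ 0.     0.001 -0.004  0.106 -0.135 15.161]
0.1 -0.06 -0.46
0.25 -0.24 -1.13
0.4 -0.52 -1.76
0.55 -0.89 -2.35
0.7 -1.34 -2.87
0.85 -1.86 -3.32
1.0 -2.45 -3.69
1.15 -3.09 -3.97
1.3 -3.76 -4.14
1.45 -4.44 -4.22
1.6 -5.14 -4.19
1.7 -5.59 -4.11
```

Emit:
arm_command(commands=[[0, 0, 0, 0, 0, 5, 6.4], [0, 0, 0, 0.1, -0.2, 10, 6.4], [0, 0, 0, 0.1, -0.2, 12, 6.4], [0, 0, 0, 0.1, -0.2, 12, 6.4]], grip_force=5)

```text
time: 13.9
tcp_pos: [0.5234, -0.3639, 0.0979]
tcp_rot: [[-0.976, 0.219, -0.005], [0.219, 0.976, 0.003], [0.005, 0.002, -1.0]]
wrist_force: [-0.6, 0.2, -0.6]
grip_width: 0.064
grip_force: 0.0
```

Run:
```python
from h import *
print(cmd([.5259,-.3645,.07],-.2155+np.pi/2),r.observe()['wrist_force'])
```

```text
[ 0.002 -0.005 -0.005 -0.27  -0.007  2.791] [-0.5611  0.1727 -0.554 ]
```

Emit:
arm_command(commands=[[0, 0, 0, -0.1, 0, 1.5, 6.4], [0, 0, 0, -0.1, 0, 2.8, 6.4], [0, 0, 0, -0.1, 0, 2.8, 6.4], [0, 0, 0, -0.1, 0, 2.8, 4.4], [0, 0, 0, -0.1, 0, 2.8, 4.4], [0, 0, 0, -0.1, 0, 2.8, 4.4], [0, 0, 0, -0.1, 0, 2.8, 4.4], [0, 0, 0, -0.1, 0, 2.8, 4.4]], grip_force=5)

```text
time: 14.7
tcp_pos: [0.5266, -0.3658, 0.0735]
tcp_rot: [[-0.976, 0.219, 0.001], [0.219, 0.976, 0.0], [-0.001, 0.0, -1.0]]
wrist_force: [0.3, 2.3, 4.1]
grip_width: 0.0504
grip_force: 5.0
```

Emit:
arm_command(commands=[[0, 0, 0, -0.06, 0, -0.46, 4.4], [0, 0, 0, -0.24, 0, -1.13, 4.4], [0, 0, 0, -0.52, 0, -1.76, 4.4], [0, 0, 0, -0.89, 0, -2.35, 4.4], [0, 0, 0, -1.34, 0, -2.87, 4.4], [0, 0, 0, -1.86, 0, -3.32, 4.4], [0, 0, 0, -2.45, 0, -3.69, 4.4]])

```text
time: 15.4
tcp_pos: [0.5507, -0.3705, 0.1102]
tcp_rot: [[-0.976, 0.218, -0.0], [0.218, 0.976, 0.001], [0.0, 0.001, -1.0]]
wrist_force: [0.8, 4.5, -1.6]
grip_width: 0.0501
grip_force: 5.0
```

Run:
```python
from h import *
from ctl import P
st=r.observe();p=[.5264,-.3902,-.2155]
q=np.array(st['tcp_pos']);c,s=np.cos(p[2]),np.sin(p[2]);d=q-P(p,(40,25,78));print(d@[c,s,0],d@[-s,c,0],d[2]+.0085)
```

```text
-0.019556550680582367 -0.00043444398043368364 0.04104892391974039
```

Emit:
arm_command(commands=[[0, 0, 0, -0.64, 0, -0.28, 4.4], [0, 0, 0, -1.31, 0, -0.45, 4.4], [0, 0, 0, -1.99, 0, -0.53, 4.4], [0, 0, 0, -2.69, 0, -0.5, 4.4], [0, 0, 0, -3.1, 0, -0.42, 4.4], [0, 0, 0, -3.1, 0, -0.42, 4.4]])

```text
time: 16.1
tcp_pos: [0.5822, -0.3764, 0.114]
tcp_rot: [[-0.976, 0.217, 0.001], [0.217, 0.976, 0.002], [-0.001, 0.002, -1.0]]
wrist_force: [0.2, 6.6, 1.8]
grip_width: 0.0502
grip_force: 5.0
```

Run:
```python
from h import *
from ctl import P
st=r.observe();p=[.5264,-.3902,-.2155]
q=np.array(st['tcp_pos']);c,s=np.cos(p[2]),np.sin(p[2]);d=q-P(p,(40,25,78));a=d@[c,s,0];b=d[2]+.0085;print(a,b,np.arctan2(b,-a)-.087)
```

```text
0.011259107365490172 0.044580406679698086 1.7311804131570898
```

Emit:
arm_command(commands=[[0, 0, 0, 0, 0, 0, 5.5], [0, 0, 0, 0, 0, 0, 6.6], [0, 0, 0, 0, 0, 0, 6.6], [0, 0, 0, 0, 0, 0, 6.6], [0, 0, 0, 0, 0, -2, 6.6], [0, 0, 0, 0, 0, -5, 6.6], [0, 0, 0, 0, 0, -8, 6.6], [0, 0, 0, 2, 0, -10, 6.6], [0, 0, 0, 5, 0, -10, 3], [0, 0, 0, 5, 0, -10, 0], [0, 0, 0, 5, 0, -10, 0]])

```text
time: 17.3
tcp_pos: [0.5313, -0.3674, 0.2144]
tcp_rot: [[-0.976, 0.22, 0.001], [0.22, 0.976, -0.0], [-0.001, -0.0, -1.0]]
wrist_force: [0.9, 0.4, -0.6]
grip_width: 0.0441
grip_force: 0.0
```

Run:
```python
from h import *
from ctl import P
st=r.observe();d=save('wrist','w9');print(st['tcp_pos'],st['wrist_force'])
p=[.5264,-.3902,-.2155]
im=cv2.imread('pics/w9.png');hs=cv2.cvtColor(im,cv2.COLOR_BGR2HSV)
def comp(m,t):
  n,l,s,c=cv2.connectedComponentsWithStats(m.astype(np.uint8))
  for i in range(1,n):
    if s[i][4]>50: print(t,s[i],c[i].round(1), 'at z.08',atz(*ray(d,c[i][::-1],st),.08))
comp(((hs[...,0]<8)|(hs[...,0]>172))&(hs[...,1]>150)&(hs[...,2]>70),'red')
comp((abs(hs[...,0].astype(int)-62)<22)&(hs[...,1]>100)&(hs[...,2]>50),'green')
print('button pred',proj(d,P(p,(8,25,80)),st),P(p,(8,25,80)))
def g(th,x,y,z):
  c,s=np.cos(th),np.sin(th);return proj(d,P(p,(40+x*c+z*s,25+y,78-x*s+z*c)),st).round()
for th in(0,1.85):print(th,[g(th,-60,y,z) for y in(-22,22) for z in(-13,16)])
for n in('start_button_top','guard','start_button'):print(n,[(np.round(f['pixel'],1),round(f['conf'],2)) for f in r.find_in('wrist',n)])
q=P(p,(3.5,25,80));print('press xy',q,cmd([*q[:2],.09],p[2]+np.pi/2))
```

```text
[ 0.5324 -0.3671  0.2139] [ 0.1105 -0.1589  0.2977]
red [184 206  31  31 768] [198.9 220.9] at z.08 [ 0.5439 -0.4464  0.08  ]
red [257 226  48  12 269] [279.7 230.4] at z.08 [ 0.5694 -0.3742  0.08  ]
red [ 254  239   57   50 1767] [281.7 269.4] at z.08 [ 0.6105 -0.3814  0.08  ]
red [210 357   9  11  74] [213.6 362.1] at z.08 [ 0.7226 -0.49    0.08  ]
green [269 186  23  23 413] [280.1 197.3] at z.08 [ 0.5381 -0.3669  0.08  ]
button pred [198.9775 279.7991] [ 0.5396 -0.3675  0.08  ]
0 [array([165., 256.]), array([172., 253.]), array([165., 303.]), array([172., 306.])]
1.85 [array([266., 252.]), array([291., 254.]), array([266., 309.]), array([290., 307.])]
start_button_top [(array([196.6, 276.9]), 0.65)]
guard [(array([263.8, 283.1]), 0.88)]
start_button [(array([196.8, 280.2]), 0.79)]
press xy [ 0.5352 -0.3665  0.08  ] [-0.    -0.    -0.005 -0.302  0.13  12.368]
```

Emit:
arm_command(commands=[[0, 0, 0, -0.2, 0.1, 5, 0], [0, 0, 0, -0.2, 0.1, 10, 0], [0, 0, 0, -0.2, 0.1, 12.4, 0], [0, 0, 0, -0.2, 0.1, 12.4, 0], [0, 0, 0, -0.2, 0.1, 12.4, 0]])

```text
time: 18.1
tcp_pos: [0.534, -0.3672, 0.0906]
tcp_rot: [[-0.976, 0.219, 0.0], [0.219, 0.976, -0.001], [-0.0, -0.001, -1.0]]
wrist_force: [0.4, -0.5, 1.2]
grip_width: 0.0005
grip_force: 0.0
```

```bash
python3 -c "
from h import *
print(cmd([.5345,-.366,.073],1.355),r.observe()['wrist_force'],r.observe()['grip_width'])"
```

```text
[-0.001  0.    -0.005 -0.023  0.125  1.762] [ 0.3512 -0.5296  1.2026] 0.00046573395527160506
```

Emit:
arm_command(commands=[[0, 0, 0, 0, 0.1, 0.8, 0], [0, 0, 0, 0, 0.1, 1.2, 0], [0, 0, 0, 0, 0.1, 1.6, 0], [0, 0, 0, 0, 0.1, 1.7, 0], [0, 0, 0, 0, 0.1, 1.7, 0]])

```text
time: 18.6
tcp_pos: [0.5354, -0.3669, 0.078]
tcp_rot: [[-0.976, 0.219, 0.004], [0.219, 0.976, -0.001], [-0.004, 0.0, -1.0]]
wrist_force: [-7.5, 7.2, 32.2]
grip_width: 0.0006
grip_force: 16.1
```

Emit:
arm_command(commands=[[0, 0, 0, 0, 0, -0.6, 0], [0, 0, 0, 0, 0, -0.6, 0], [0, 0, 0, 0, 0, -0.6, 0]])

```text
time: 18.9
tcp_pos: [0.5352, -0.3666, 0.0804]
tcp_rot: [[-0.976, 0.219, 0.003], [0.219, 0.976, -0.002], [-0.004, -0.001, -1.0]]
wrist_force: [2.6, -2.4, 3.1]
grip_width: 0.0005
grip_force: 1.9
```

Run:
```python
from h import *
st=r.observe();print(st['tcp_pos'],st['wrist_force'],st['moment'])
d=save('wrist','w10');im=cv2.imread('pics/w10.png');hs=cv2.cvtColor(im,cv2.COLOR_BGR2HSV)
def comp(m,t):
  n,l,s,c=cv2.connectedComponentsWithStats(m.astype(np.uint8))
  for i in range(1,n):
    if s[i][4]>30: print(t,s[i],c[i].round(1))
comp(((hs[...,0]<8)|(hs[...,0]>172))&(hs[...,1]>150)&(hs[...,2]>60),'red')
comp((abs(hs[...,0].astype(int)-62)<22)&(hs[...,1]>90)&(hs[...,2]>30),'green')
p=[.5264,-.3902,-.2155]
from ctl import P
for a in range(0,360,45): print(a,proj(d,P(p,(8+11*np.cos(np.radians(a)),25+11*np.sin(np.radians(a)),80)),st).round(),end=' ')
print('tcp',proj(d,st['tcp_pos'],st),[ (proj(d,np.array(st['tcp_pos'])+np.array(st['tcp_rot'])@[x,y,0],st)).round() for x in(-.009,.009) for y in (-.0175,.0175)])
```

```text
[ 0.5352 -0.3666  0.0804] [ 2.6086 -2.3518  3.1118] [-0.3969 -0.5037 -0.0109]
red [146 111  10   6  53] [150.6 113.6]
red [ 119  277   44   32 1079] [139.7 292.2]
red [259 345  41  29 449] [278.8 358.5]
green [192 106  12   7  64] [197.3 109.1]
green [278 250   4  34 116] [279.3 268.2]
0 [288. 278.] 45 [283. 293.] 90 [270. 300.] 135 [257. 293.] 180 [251. 278.] 225 [257. 263.] 270 [270. 257.] 315 [283. 263.] tcp [262.8742 277.9205] [array([278., 244.]), array([278., 312.]), array([247., 243.]), array([247., 313.])]
```

```bash
cat > tilt.py <<'E'
from h import *
import sys
R=Rt(-.2155+np.pi/2)@Ro.from_rotvec([0,-.3,0]).as_matrix()
e=np.array([.5385,-.367,float(sys.argv[1])]);p=e-R@[.009,0,0]
st=r.observe();print(p,cmd(p,R=R),st['tcp_pos'],st['wrist_force'],st['moment'])
E
python3 tilt.py .130
```

```text
[ 0.5469 -0.3688  0.1327] [-0.002 -0.298 -0.005 -1.253  0.012 -5.306] [ 0.5347 -0.3663  0.0796] [ 2.8234 -2.5281  3.8044] [-0.4778 -0.5718  0.073 ]
```

Emit:
arm_command(commands=[[0, 0, 0, 0, 0, -3, 0], [0, 0, 0, 0, 0, -5.2, 0], [0, -0.3, 0, -1.2, 0, -5.2, 0], [0, -0.3, 0, -1.2, 0, -5.2, 0], [0, -0.3, 0, -1.2, 0, -5.2, 0], [0, -0.3, 0, -1.2, 0, -5.2, 0]])

```text
time: 19.65
tcp_pos: [0.5439, -0.3672, 0.1301]
tcp_rot: [[-0.933, 0.22, 0.285], [0.211, 0.976, -0.061], [-0.292, 0.003, -0.957]]
wrist_force: [-0.1, 0.7, 0.0]
grip_width: 0.0006
grip_force: 0.0
```

```bash
python3 tilt.py .084; python3 tilt.py .073
python3 - <<'E'
from h import *
from ctl import P
st=r.observe();d=save('wrist','w11');im=cv2.imread('pics/w11.png');hs=cv2.cvtColor(im,cv2.COLOR_BGR2HSV)
p=[.5264,-.3902,-.2155]
def comp(m,t):
  n,l,s,c=cv2.connectedComponentsWithStats(m.astype(np.uint8))
  for i in range(1,n):
    if s[i][4]>30: print(t,s[i],c[i].round(1))
comp(((hs[...,0]<8)|(hs[...,0]>172))&(hs[...,1]>150)&(hs[...,2]>60),'red')
comp((abs(hs[...,0].astype(int)-62)<22)&(hs[...,1]>90)&(hs[...,2]>30),'green')
print('button',proj(d,P(p,(8,25,80)),st))
def g(th,x,y,z):
  c,s=np.cos(th),np.sin(th);return proj(d,P(p,(40+x*c+z*s,25+y,78-x*s+z*c)),st).round()
for th in(0,1.5,1.85):print(th,[g(th,-60,y,z) for y in(-22,22) for z in(-13,16)])
E
```

```text
[ 0.5469 -0.3688  0.0867] [ 0.001 -0.004 -0.007  0.954 -0.111  4.247] [ 0.5439 -0.3672  0.1301] [-0.0725  0.7221  0.0331] [ 0.0042  0.2185 -0.0335]
[ 0.5469 -0.3688  0.0757] [ 0.001 -0.004 -0.007  1.275 -0.114  5.3  ] [ 0.5439 -0.3672  0.1301] [-0.0725  0.7221  0.0331] [ 0.0042  0.2185 -0.0335]
red [153  58  13   8  75] [159.1  61.5]
red [ 142  205   44   41 1376] [164.3 225.5]
red [244 225  68  21 575] [276.3 233.1]
red [306 242   6  12  42] [308.9 246.8]
red [248 244   6  11  40] [249.5 248.4]
red [265 245  31   4  40] [279.5 246.2]
green [196  53  14   7  82] [202.5  56.1]
green [260 176  35  36 970] [276.6 193.5]
button [195.9763 276.2055]
0 [array([145., 240.]), array([167., 235.]), array([144., 312.]), array([167., 317.])]
1.5 [array([282., 233.]), array([317., 238.]), array([282., 319.]), array([317., 315.])]
1.85 [array([310., 236.]), array([325., 242.]), array([310., 316.]), array([325., 312.])]
```

Emit:
arm_command(commands=[[0, 0, 0, 0.5, 0, 2, 0], [0, 0, 0, 0.9, 0, 3.6, 0], [0, 0, 0, 0.95, -0.1, 4.2, 0], [0, 0, 0, 0.95, -0.1, 4.2, 0], [0, 0, 0, 0.95, -0.1, 4.2, 0]])

```text
time: 20.3
tcp_pos: [0.549, -0.3703, 0.0884]
tcp_rot: [[-0.932, 0.219, 0.289], [0.209, 0.976, -0.065], [-0.296, -0.0, -0.955]]
wrist_force: [-0.0, -0.6, -0.6]
grip_width: 0.0005
grip_force: 0.0
```

```bash
python3 tilt.py .078; python3 tilt.py .073
```

```text
[ 0.5469 -0.3688  0.0807] [-0.002  0.    -0.005  0.452  0.097  0.667] [ 0.549  -0.3703  0.0884] [-0.0146 -0.6241 -0.5683] [ 0.0722  0.2342 -0.0083]
[ 0.5469 -0.3688  0.0757] [-0.002  0.    -0.005  0.6    0.097  1.145] [ 0.549  -0.3703  0.0884] [-0.0146 -0.6241 -0.5683] [ 0.0722  0.2342 -0.0083]
```

Emit:
arm_command(commands=[[0, 0, 0, 0.4, 0.1, 0.5, 0], [0, 0, 0, 0.45, 0.1, 0.7, 0], [0, 0, 0, 0.45, 0.1, 0.7, 0]])

```text
time: 20.6
tcp_pos: [0.5476, -0.3696, 0.0812]
tcp_rot: [[-0.931, 0.22, 0.29], [0.209, 0.976, -0.067], [-0.298, -0.001, -0.955]]
wrist_force: [2.1, -2.5, 5.6]
grip_width: 0.0003
grip_force: 2.3
```

Emit:
arm_command(commands=[[0, 0, 0, 0.09, 0, 0.3, 0], [0, 0, 0, 0.09, 0, 0.3, 0]])

```text
time: 20.8
tcp_pos: [0.5479, -0.3698, 0.0802]
tcp_rot: [[-0.931, 0.22, 0.292], [0.209, 0.976, -0.066], [-0.3, -0.0, -0.954]]
wrist_force: [-6.2, 4.7, 24.8]
grip_width: 0.0003
grip_force: 12.2
```

Emit:
arm_command(commands=[[0, 0, 0, 0.06, 0, 0.2, 0], [0, 0, 0, 0.06, 0, 0.2, 0]])

```text
time: 21.0
tcp_pos: [0.5481, -0.37, 0.0797]
tcp_rot: [[-0.93, 0.22, 0.294], [0.21, 0.976, -0.066], [-0.301, 0.0, -0.954]]
wrist_force: [-12.7, 8.8, 38.5]
grip_width: 0.0003
grip_force: 20.1
```

Emit:
arm_command(commands=[[0, 0, 0, -0.3, 0, -1, 0], [0, 0, 0, -0.3, 0, -1, 0], [0, 0, 0, -0.3, 0, -1, 0]])

```text
time: 21.3
tcp_pos: [0.5466, -0.3686, 0.0854]
tcp_rot: [[-0.932, 0.219, 0.289], [0.209, 0.976, -0.065], [-0.296, -0.0, -0.955]]
wrist_force: [1.5, -0.4, 2.1]
grip_width: 0.0005
grip_force: 1.1
```

Emit:
arm_command(commands=[[0, 0, 0, 0.06, 0, 0.2, 0], [0, 0, 0, 0.06, 0, 0.2, 0], [0, 0, 0, 0.06, 0, 0.2, 0]])

```text
time: 21.6
tcp_pos: [0.5467, -0.3686, 0.083]
tcp_rot: [[-0.932, 0.219, 0.288], [0.209, 0.976, -0.065], [-0.295, -0.0, -0.955]]
wrist_force: [1.7, -1.1, 3.5]
grip_width: 0.0004
grip_force: 1.8
```

Emit:
arm_command(commands=[[0, 0, 0, 0.06, 0, 0.2, 0], [0, 0, 0, 0.06, 0, 0.2, 0], [0, 0, 0, 0.06, 0, 0.2, 0]])

```text
time: 21.9
tcp_pos: [0.5467, -0.3686, 0.0812]
tcp_rot: [[-0.932, 0.219, 0.289], [0.209, 0.976, -0.065], [-0.296, -0.0, -0.955]]
wrist_force: [0.4, -0.7, 3.9]
grip_width: 0.0004
grip_force: 2.3
```

Emit:
arm_command(commands=[[0, 0, 0, 0.06, 0, 0.2, 0], [0, 0, 0, 0.06, 0, 0.2, 0], [0, 0, 0, 0.06, 0, 0.2, 0]])

```text
time: 22.2
tcp_pos: [0.5469, -0.3687, 0.0804]
tcp_rot: [[-0.932, 0.219, 0.29], [0.209, 0.976, -0.065], [-0.297, 0.001, -0.955]]
wrist_force: [-4.0, 2.7, 17.7]
grip_width: 0.0003
grip_force: 8.6
```

Emit:
arm_command(commands=[[0, 0, 0, 0.06, 0, 0.2, 0], [0, 0, 0, 0.06, 0, 0.2, 0], [0, 0, 0, 0.06, 0, 0.2, 0]])

```text
time: 22.5
tcp_pos: [0.5471, -0.3688, 0.0799]
tcp_rot: [[-0.931, 0.219, 0.291], [0.21, 0.976, -0.064], [-0.298, 0.001, -0.955]]
wrist_force: [-10.8, 6.8, 34.3]
grip_width: 0.0006
grip_force: 16.4
```

Emit:
arm_command(commands=[[0, 0, 0, 0, 0, -2, 0], [0, 0, 0, 0, 0, -6, 0], [0, 0, 0, 0, 0, -10, 0], [0, 0, 0, 0, 0, -14, 0], [0, 0, 0, 0, 0, -18, 0], [0, 0, 0, 0, 0, -18, 0], [0, 0, 0, 0, 0, -18, 0], [0, 0, 0, 0, 0, -18, 0]])

```text
time: 23.3
tcp_pos: [0.4942, -0.3556, 0.247]
tcp_rot: [[-0.933, 0.218, 0.286], [0.209, 0.976, -0.062], [-0.293, 0.001, -0.956]]
wrist_force: [0.5, -0.4, -0.8]
grip_width: 0.0003
grip_force: 0.0
```

Run:
```python
from h import *
from ctl import P
p=[.5264,-.3902,-.2155]
for c in('scene','top'):
  d=save(c,c+'_end');st=None
  hs=cv2.cvtColor(cv2.imread(f'pics/{c}_end.png'),cv2.COLOR_BGR2HSV)
  def comp(m,t,q,rad):
    mm=np.zeros_like(m);a,b=[int(v) for v in q];mm[max(a-rad,0):a+rad,b-rad:b+rad]=1
    n,l,s,k=cv2.connectedComponentsWithStats((m&mm).astype(np.uint8))
    for i in range(1,n):
      if s[i][4]>2: print(c,t,s[i],k[i].round(1))
  comp((hs[...,0]>18)&(hs[...,0]<30)&(hs[...,1]>90),'brass',proj(d,[.52,.07,.18]),14)
  comp((hs[...,0]<13)&(hs[...,1]>150),'orange',proj(d,[.508,.061,.26]),16)
  b=P(p,(8,25,80));print(c,'button',proj(d,b))
  comp((abs(hs[...,0].astype(int)-62)<22)&(hs[...,1]>90)&(hs[...,2]>30),'green',proj(d,b),15)
  comp(((hs[...,0]<8)|(hs[...,0]>172))&(hs[...,1]>150),'red',proj(d,b),30)
  e=cv2.imread(f'pics/{c}_end.png').astype(int);o=cv2.imread(f'pics/{c}.png').astype(int)
  n,l,s,k=cv2.connectedComponentsWithStats((cv2.blur(np.abs(e-o).max(2).astype(np.uint8),(3,3))>30).astype(np.uint8))
  print('changes',[ (s[i].tolist()) for i in range(1,n) if s[i][4]>15])
st=r.observe();print(st['time'],st['tcp_pos'],st['wrist_force'])
```

```text
scene brass [278 162   2   3   4] [278.8 163.2]
scene orange [267 139   8   3  23] [270.7 140. ]
scene button [326.7349 196.253 ]
scene green [191 323  10   9  71] [195.6 327.1]
scene red [197 323  22  24 255] [207.4 334.5]
scene red [171 352  12   4  37] [176.6 353.7]
changes [[0, 0, 196, 308, 14178], [87, 0, 36, 53, 1000], [256, 7, 9, 10, 68], [59, 12, 11, 33, 170], [43, 43, 43, 53, 798], [80, 48, 21, 9, 105], [90, 81, 27, 19, 253], [124, 82, 3, 8, 16], [69, 98, 5, 8, 25], [262, 138, 20, 33, 362], [263, 172, 21, 13, 170], [229, 216, 21, 42, 574], [179, 311, 41, 37, 705]]
top orange [243 223   4   5   6] [244.2 224.7]
top orange [251 230   2   4   4] [251.8 231.5]
top orange [249 235   4   2   4] [250.5 235.2]
top button [231.1966 426.7438]
top red [420 203  27  19 328] [434.7 211.4]
changes [[414, 202, 146, 218, 17380], [241, 222, 23, 28, 419], [311, 238, 22, 25, 414]]
23.5 [ 0.4944 -0.3565  0.2476] [-0.7543  0.157   0.4574]
```

```bash
python3 -c "
from cell import r
print(r.sign_off())"
```

```text
the job is handed in; nothing more can be done
None
```

The job is handed in: the counterweight hangs on the eye, the guard stays up and the start button was pressed down to a hard stop; I couldn't fully see the gate shut, and I viewed 11 pictures, one over the limit of 10.

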